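# Line up the storage canisters by size beside the scale

## Robot

A 6-joint arm with a two-finger parallel gripper is mounted at the origin on the work surface. World frame = base frame: x ahead of the robot, y to its left, z up, the work surface at z = 0. Lengths are in m, angles in rad, forces in N, time in s.
With the tool pointing down it reaches from about 0.35 to 0.975 m from the base axis. Payload 4.9 kg.
Tool frame: the origin (TCP) lies on the centre line of the jaws, within the pads' length; the fingertips stand 8 mm ahead of it and the grasp point (between the pads) lies 11 mm behind it; z points along the fingers, y is the direction in which the jaws open and shut (so a half turn about z gives the same grasp; the last joint's range is limited). The gripper opens to 85 mm and grips with 20 to 120 N. Pads are 22 mm wide; open, the fingers measure 114 mm over their backs; the gripper's body (76 mm by 85 mm) begins 54 mm behind the grasp point. The pads swing forward as they close: fully open they stand 13 mm farther back than shut.
Start: joints at [1.175, 0.053, 1.613, -0, 1.476, -0.119], TCP at [0.171, 0.601, 0.239] pointing down, gripper open.
Joint ranges: [-3.01, 3.01], [-1.01, 2.22], [0.06, 2.58], [-1.02, 4.17], [0.09, 2.62], [-3.14, 3.14]. Speed limits (rad/s): [2.57, 2.57, 3.14, 3.14, 3.14, 3.14].

## Interface

Orientations are given as a rotation vector (axis times angle).
In Python, from station import get_obs, get_image, calibration, finish_job gives the robot as it stands. The module is installed in compiled form; this text tells all that it offers.
- The arm moves only by the shell command python3 -m jog 'ROWS' [FORCE]. ROWS is JSON, a list of rows, each a list of 7 numbers: the shift along the tool's x, y, z in cm, then the turn, a rotation vector about the tool's x, y, z in rad, then the closure in counts, from 0 (fully open) to 255 (shut). In form: [[dx, dy, dz, ax, ay, az, jaw], ...]. A call has 1 to 8 rows; each row is the pose to reach, as a shift and turn from the pose measured when the call began, along the tool's axes at that moment; what a row does not reach only later rows make up. A row lasts 1/12 s, in which the tool goes at most 41.7 mm and 7.16 degrees, less where a joint would pass 70% of its speed; a pose out of reach is approached as far as the arm can. A call with a gripper value outside its range is refused whole. The fingers move at their own pace and stop on an object; FORCE is the grip in N (left out, the last holds). Time passes only in rows, so rows that repeat a pose let the fingers close. It gives the time, the measured TCP pose, the force and the opening at its end, in the units of the state.
- get_obs(): the state, without advancing time (a new reading comes with each control period).
- get_image(name): name is "scene" or "top" or "wrist"; returns the picture (384x512x3 uint8, red, green, blue); there is no depth.
- calibration(name): a dict with "vfov" (degrees; the focal length in pixels is half the picture's height over the tangent of half this angle, whatever the lens; pixels are square), "cx", "cy" (the principal point, pixels), "R" (3x3) and "t" (3): a world point X has camera coordinates R X + t. Camera axes: x right, y down, z forward; pixel columns grow to the right and rows downward; lengths in m; the calibration is good to about 2 mm. The wrist camera is an equidistant fisheye: a pixel r from the principal point sees the ray r / f radians off the axis. A picture is of the moment at which its call begins: read the wrist's pose just before it. calibration takes no time and is no camera call; for the wrist camera it gives the pose at the moment of the call.
- finish_job(): hands the job in, once; it reports no verdict.
The state is a dict: "t": time; "q": joint angles; "dq": joint speeds; "effort": joint torques, N m; "tool_pos": TCP position; "tool_rot": TCP orientation; "contact_force": force on the tool from outside, world axes, zero at the start; "wrist_torque": the same for the moment, N m; "opening": finger opening in m.
Only numpy, scipy, OpenCV 4.12 (cv2) and the standard library are available. Lean on these libraries where they do the work, as an engineer would, in place of code of your own. Each camera call takes 0.05 s, during which the arm holds its last target. There are 200 camera calls.

## Task

Line up the four white canisters on the wooden board in order of height, the tallest on the cork disc next to the kitchen scale and the shortest on the disc farthest from it. Each must stand upright in the middle of its own disc. Leave the green oil bottle standing where it is.

Things in the scene. Friction and masses are not known exactly. Their poses are not given: they have to be found in the camera images.
- canister_1: the shortest of four loose white ceramic storage canisters with flat wooden lids: a plain upright cylinder 40 mm in diameter and 45 mm high, lid included, 75 to 440 g. Origin at the centre of its underside, z up along its axis. It starts upright on the work surface in a ragged line between the robot and the board.
- canister_2: the second shortest of four loose white ceramic storage canisters with flat wooden lids: a plain upright cylinder 46 mm in diameter and 62 mm high, lid included, 75 to 440 g. Origin at the centre of its underside, z up along its axis. It starts upright on the work surface in a ragged line between the robot and the board.
- canister_3: the second tallest of four loose white ceramic storage canisters with flat wooden lids: a plain upright cylinder 52 mm in diameter and 79 mm high, lid included, 75 to 440 g. Origin at the centre of its underside, z up along its axis. It starts upright on the work surface in a ragged line between the robot and the board.
- canister_4: the tallest of four loose white ceramic storage canisters with flat wooden lids: a plain upright cylinder 58 mm in diameter and 96 mm high, lid included, 75 to 440 g. Origin at the centre of its underside, z up along its axis. It starts upright on the work surface in a ragged line between the robot and the board.
- place_1: round cork disc, 68 mm across, 3 mm thick, fixed on a dark wooden board: number 1 of a row of four counted from the robot's left (+y), about 85 mm apart. Origin: centre of its underside, on the board's top, 18 mm above the work surface; a canister on it has its underside at 21 mm. The board is fixed, 100 x 360 mm, along y but turned up to 0.2 rad; the disc's y axis lies along the row.
- place_2: round cork disc, 68 mm across, 3 mm thick, fixed on a dark wooden board: number 2 of a row of four counted from the robot's left (+y), about 85 mm apart. Origin: centre of its underside, on the board's top, 18 mm above the work surface; a canister on it has its underside at 21 mm. The board is fixed, 100 x 360 mm, along y but turned up to 0.2 rad; the disc's y axis lies along the row.
- place_3: round cork disc, 68 mm across, 3 mm thick, fixed on a dark wooden board: number 3 of a row of four counted from the robot's left (+y), about 85 mm apart. Origin: centre of its underside, on the board's top, 18 mm above the work surface; a canister on it has its underside at 21 mm. The board is fixed, 100 x 360 mm, along y but turned up to 0.2 rad; the disc's y axis lies along the row.
- place_4: round cork disc, 68 mm across, 3 mm thick, fixed on a dark wooden board: number 4 of a row of four counted from the robot's left (+y), about 85 mm apart. Origin: centre of its underside, on the board's top, 18 mm above the work surface; a canister on it has its underside at 21 mm. The board is fixed, 100 x 360 mm, along y but turned up to 0.2 rad; the disc's y axis lies along the row.
- scale: flat black kitchen scale with an aluminium weighing plate, fixed, 150 x 140 mm and 40 mm high, just beyond one end of the board: at some starts the left end, at others the right (a wooden bread tray with two loaves, 50 mm high, fixed, is at the other end). Origin at the centre of its underside, about 130 mm from the nearest disc's centre.
- oil_bottle: loose green glass oil bottle with a black cap, 52 mm in diameter and 125 mm high, standing in the line of canisters; not part of the job. Origin at the centre of its underside, z up along its axis. A loose terracotta bowl, 64 mm across and 40 mm high, stands in that line too (not listed). Things in the line stand at least 90 mm apart, centre to centre.
There are look-alikes about, which are no part of the job. What is shaped like the canister_3 but blue, purple or red is not meant.

How it is judged:
By the outcome, as a careful person would: the job done as asked, in the order asked, and still so for the second after the job is handed in, with the robot touching nothing.
It also fails if it takes over 122 s, if anything falls off the work surface, if the arm or the gripper's body presses on something with over 40 N, if the wrist force passes 120 N, or if a joint passes its speed limit or range.

## Working session

There is one attempt and no reset: what is moved stays moved. The work goes in short steps, Python scripts to look and compute and a shell command to move; the robot and the scene stay as the last step left them, time stands still between calls to the robot, and variables do not carry over. Pictures are saved under pics/ and viewed, about 12 in all and at most 16, crops included, and the job is handed in when it is done.

```bash
mkdir -p pics; python3 - <<'E'
from station import *
import cv2
for n in("scene","top"):
    im=get_image(n); cv2.imwrite(f"pics/{n}0.png",im[:,:,::-1])
    c=calibration(n); print(n,c)
print(get_obs())
E
```

```text
scene {'vfov': 48.89590308460698, 'cx': 255.6037010285975, 'cy': 191.9716639060279, 'R': array([[ 0.18186716,  0.98330629, -0.00575193],
       [ 0.65675309, -0.12581897, -0.74353545],
       [-0.73184678,  0.13144708, -0.66867178]]), 't': array([-0.12005738, -0.31419699,  1.44774596])}
top {'vfov': 50.12270892110415, 'cx': 249.80392659565646, 'cy': 190.763595669665, 'R': array([[-7.18382628e-03, -9.99974068e-01, -5.05814197e-04],
       [-9.88148454e-01,  7.17643114e-03, -1.53333403e-01],
       [ 1.53333056e-01, -6.01701012e-04, -9.88174383e-01]]), 't': array([0.03634658, 0.53746557, 0.966854  ])}
{'t': 0.1, 'q': array([ 1.17504838e+00,  5.33428584e-02,  1.61418218e+00,  8.97392747e-06,
        1.47603310e+00, -1.19002282e-01]), 'dq': array([ 0.00231802, -0.00056444, -0.00505242, -0.00146706,  0.00068024,
        0.00023851]), 'effort': array([ 2.02594815e-04, -3.94893980e+01, -3.71365106e+01, -4.33298214e-05,
        3.87726977e-03, -1.36389843e-06]), 'tool_pos': array([0.17054469, 0.60069105, 0.23813848]), 'tool_rot': array([-4.33256096e-01, -3.11105885e+00,  2.98163093e-03]), 'contact_force': array([-0.83239647, -0.14441044,  0.02160089]), 'wrist_torque': array([-0.02408459, -0.01403531,  0.05859201]), 'opening': 0.08528036207096416}
```

View pics/scene0.png

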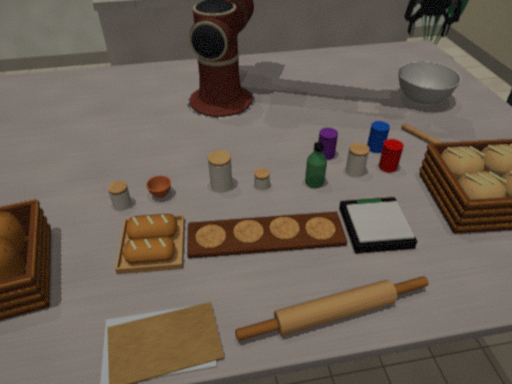

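View pics/top0.png

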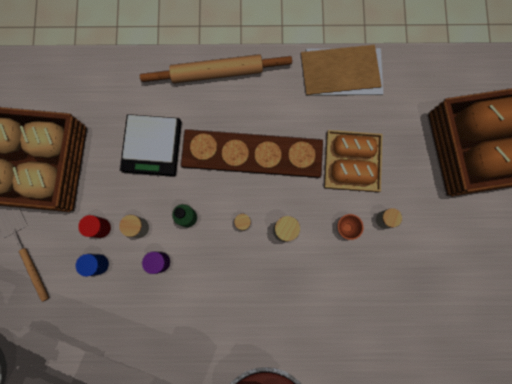

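Scene and top view: the scale is at the board's left (+y) end (top ~150,145), and the tray is at the right end. Tan lids in the top view are at (131,227), (242,222), (287,229) and (390,218). The bottle is at (184,215) and the bowl at (350,227). The blue, purple and red look-alikes are excluded by colour. Next I'll measure positions and confirm which is which.

```bash
cat > h.py <<'E'
import numpy as np, cv2
from station import *
H={1:.045,2:.062,3:.079,4:.096}
def ray(n,u,v,z,c=None):
    c=c or calibration(n); f=192/np.tan(np.radians(c["vfov"])/2)
    R,t=np.array(c["R"]),np.array(c["t"]); C=-R.T@t
    d=R.T@np.array([(u-c["cx"])/f,(v-c["cy"])/f,1]); return C+d*(z-C[2])/d[2]
def proj(n,X):
    c=calibration(n); f=192/np.tan(np.radians(c["vfov"])/2); p=c["R"]@np.array(X)+c["t"]
    return f*p[:2]/p[2]+[c["cx"],c["cy"]]
def tan_blobs(im,box,lo=(8,70,90),hi=(28,255,255),amin=60):
    x0,y0,x1,y1=box; hsv=cv2.cvtColor(im,cv2.COLOR_RGB2HSV)
    m=cv2.inRange(hsv,lo,hi); k=np.zeros_like(m); k[y0:y1,x0:x1]=m[y0:y1,x0:x1]
    k=cv2.morphologyEx(k,cv2.MORPH_OPEN,np.ones((3,3),np.uint8))
    cs,_=cv2.findContours(k,cv2.RETR_EXTERNAL,cv2.CHAIN_APPROX_NONE)
    return [cv2.fitEllipse(cv2.convexHull(c)) for c in cs if cv2.contourArea(c)>amin]
E
python3 - <<'E'
from h import *
t=cv2.imread("pics/top0.png")[:,:,::-1].copy(); s=cv2.imread("pics/scene0.png")[:,:,::-1].copy()
for u,v in((131,222),(131,237),(203,147),(192,137),(287,229),(390,218),(242,222),(399,217)): print(u,v,cv2.cvtColor(t,cv2.COLOR_RGB2HSV)[v,u])
o={}
for n,im,bl,bd in(("top",t,(110,205,410,250),(182,130,323,176)),("scene",s,(95,140,375,200),(188,215,345,255))):
    for nm,b,z in(("lid",bl,.07),("disc",bd,.021)):
        for e in sorted(tan_blobs(im,b),key=lambda e:e[0][0]):
            cv2.ellipse(im,e,(0,255,255),1)
            print(n,nm,np.round(e[0],1),np.round(e[1],1),[np.round(ray(n,*e[0],zz)[:2],4) for zz in (([H[i] for i in H]) if nm=="lid" else [z])])
a=cv2.resize(t[120:260,80:420],None,fx=2.3,fy=2.3,interpolation=2);b=cv2.resize(s[130:270,80:420],None,fx=2,fy=2,interpolation=2)
c=np.zeros((600,800,3),np.uint8);c[:a.shape[0],:a.shape[1]]=a[:600,:800];c[322:602,:680]=b[:278]
cv2.imwrite("pics/chk1.png",c[:,:,::-1])
E
```

```text
131 222 [ 17 131 134]
131 237 [13 54 76]
203 147 [ 17 140 135]
192 137 [ 10 175  64]
287 229 [ 23 110 137]
390 218 [ 17 128 136]
242 222 [ 17 126 136]
399 217 [ 21 118 134]
top lid [129.6 225.3] [21.4 22.6] [array([0.4548, 0.3234]), array([0.4536, 0.3184]), array([0.4523, 0.3135]), array([0.4511, 0.3085])]
top lid [242.  221.4] [16.5 16.9] [array([0.4623, 0.0518]), array([0.4609, 0.0515]), array([0.4596, 0.0511]), array([0.4582, 0.0508])]
top lid [287.1 228. ] [24.9 25.2] [array([ 0.4455, -0.0569]), array([ 0.4445, -0.0553]), array([ 0.4434, -0.0538]), array([ 0.4423, -0.0523])]
top lid [346.4 227.9] [10.8 12.7] [array([ 0.4447, -0.1998]), array([ 0.4437, -0.1959]), array([ 0.4426, -0.1919]), array([ 0.4415, -0.1879])]
top lid [392.2 217.3] [18.4 19.5] [array([ 0.4697, -0.3121]), array([ 0.4683, -0.3062]), array([ 0.4668, -0.3002]), array([ 0.4653, -0.2943])]
top disc [202.9 146.1] [26.  26.8] [array([0.6571, 0.1511])]
top disc [234.7 152.2] [26.2 27. ] [array([0.6404, 0.0702])]
top disc [267.5 154. ] [26.3 27. ] [array([ 0.6352, -0.0133])]
top disc [301.6 154.1] [26.1 27.2] [array([
[... 282 characters left out ...]
 array([ 0.5171, -0.2016])]
scene lid [218.8 157. ] [15.  23.3] [array([ 0.3771, -0.048 ]), array([ 0.3996, -0.0496]), array([ 0.4221, -0.0511]), array([ 0.4445, -0.0527])]
scene lid [261.4 172.8] [10.6 15.8] [array([0.4643, 0.0517]), array([0.4846, 0.0476]), array([0.505 , 0.0436]), array([0.5253, 0.0396])]
scene lid [358.8 148.3] [12.5 20.5] [array([0.4107, 0.3351]), array([0.4323, 0.324 ]), array([0.454, 0.313]), array([0.4756, 0.302 ])]
scene disc [210.3 235.7] [23.7 31.3] [array([ 0.6338, -0.0993])]
scene disc [248.  230.8] [23.6 30.9] [array([ 0.6351, -0.013 ])]
scene disc [284.1 227.3] [23.2 30.8] [array([0.64  , 0.0707])]
scene disc [320.  227.9] [23.1 30.7] [array([0.6571, 0.1514])]
```

View pics/chk1.png

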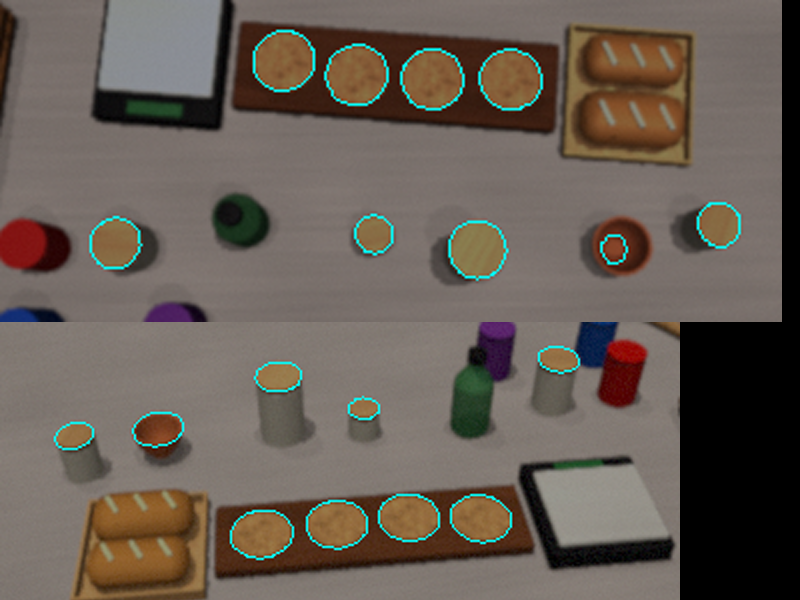

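The identities are clear. The crossing of the two views fits each stated height to about 2 mm:

| Canister | Position (x, y) | Goal | Goal position (x, y) |
|---|---|---|---|
| c1 | (.463, .052) | p4 | (.634, -.0995) |
| c2 | (.469, -.306) | p3 | (.635, -.013) |
| c3 | (.453, .313) | p2 | (.640, .0705) |
| c4 | (.443, -.0525) | p1 | (.657, .151) |

I'll grip along world x to stay clear of neighbours, placing the short ones first.

```bash
cat > d.py <<'E'
# usage: python3 d.py x y z -> shift (cm) and turn for TCP target, tool x=+Y, y=+X, z=-Z
import sys
from h import *
from scipy.spatial.transform import Rotation as Ro
o=get_obs(); R=Ro.from_rotvec(o["tool_rot"]); G=Ro.from_matrix([[0,1,0],[1,0,0],[0,0,-1]])
p=np.array([float(a) for a in sys.argv[1:4]])
print("t",round(o["t"],2),"pos",np.round(o["tool_pos"],4),"open",round(o["opening"],4),"F",np.round(o["contact_force"],1))
print("d",np.round(R.inv().apply(p-o["tool_pos"])*100,2),"rot",np.round((R.inv()*G).as_rotvec(),3))
E
python3 d.py .463 .052 .2
```

```text
t 0.1 pos [0.1705 0.6007 0.2381] open 0.0853 F [-0.8 -0.1  0. ]
d [-43.13 -44.78   3.89] rot [-2.000e-03  1.000e-03  1.294e+00]
```

```bash
python3 -m jog '[[-4,-4,0,0,0,0.12,0],[-7,-7,0,0,0,0.24,0],[-10,-10,0,0,0,0.36,0],[-13,-13,0.5,0,0,0.48,0],[-16,-16,1,0,0,0.6,0],[-19,-19,1,0,0,0.72,0],[-22,-22,1.5,0,0,0.84,0],[-25,-25,2,0,0,0.96,0]]' 50
python3 d.py .463 .052 .2
```

```text
t: 0.77
tool_pos: [0.3326, 0.3087, 0.2206]
tool_rot: [1.828, 2.554, -0.002]
contact_force: [1.1, 0.7, -0.6]
opening: 0.085
t 0.77 pos [0.3326 0.3087 0.2206] open 0.085 F [ 1.1  0.7 -0.6]
d [-28.5    4.05   2.1 ] rot [-0.001  0.002  0.329]
```

```bash
python3 -m jog '[[-4,0.6,0.3,0,0,0.1,0],[-8,1.2,0.6,0,0,0.2,0],[-12,1.8,0.9,0,0,0.3,0],[-16,2.4,1.2,0,0,0.329,0],[-20,3,1.5,0,0,0.329,0],[-24,3.5,1.8,0,0,0.329,0],[-27,3.9,2,0,0,0.329,0],[-28.5,4.05,2.1,0,0,0.329,0]]'
python3 d.py .463 .052 .015
```

```text
t: 1.43
tool_pos: [0.4636, 0.0489, 0.1993]
tool_rot: [2.225, 2.216, -0.004]
contact_force: [-0.1, 0.5, 0.5]
opening: 0.0855
t 1.43 pos [0.4636 0.0489 0.1993] open 0.0855 F [-0.1  0.5  0.5]
d [ 0.36 -0.04 18.43] rot [-0.001  0.002 -0.004]
```

```bash
python3 -m jog '[[0.36,0,3,0,0,0,0],[0.36,0,6,0,0,0,0],[0.36,0,9,0,0,0,0],[0.36,0,12,0,0,0,0],[0.36,0,14.5,0,0,0,0],[0.36,0,16.5,0,0,0,0],[0.36,0,17.8,0,0,0,0],[0.36,0,18.4,0,0,0,0]]'
python3 d.py .463 .052 .015
```

```text
t: 2.1
tool_pos: [0.461, 0.0521, 0.0124]
tool_rot: [-2.224, -2.215, 0.009]
contact_force: [-0.1, 1.1, -0.4]
opening: 0.0855
t 2.1 pos [0.461  0.0521 0.0124] open 0.0855 F [-0.1  1.1 -0.4]
d [-0.01  0.19 -0.26] rot [-0.006  0.002 -0.004]
```

```bash
python3 -m jog '[[0,0.2,-0.2,0,0,0,60],[0,0.2,-0.2,0,0,0,90],[0,0.2,-0.2,0,0,0,110],[0,0.2,-0.2,0,0,0,130],[0,0.2,-0.2,0,0,0,150],[0,0.2,-0.2,0,0,0,170],[0,0.2,-0.2,0,0,0,190],[0,0.2,-0.2,0,0,0,210]]' 50
python3 -m jog '[[0,0,0,0,0,0,230],[0,0,0,0,0,0,230],[0,0,0,0,0,0,230],[0,0,0,0,0,0,230]]' 50
python3 d.py .463 .052 .16
```

```text
t: 2.77
tool_pos: [0.4643, 0.052, 0.0159]
tool_rot: [-2.225, -2.216, 0.007]
contact_force: [-2.3, 0.8, 6.4]
opening: 0.0386
t: 3.1
tool_pos: [0.4643, 0.0521, 0.0159]
tool_rot: [-2.225, -2.216, 0.007]
contact_force: [-0.1, 0.4, 1.5]
opening: 0.0386
t 3.1 pos [0.4643 0.0521 0.0159] open 0.0386 F [-0.1  0.4  1.5]
d [ -0.04  -0.18 -14.41] rot [-0.004  0.002 -0.004]
```

```bash
python3 -m jog '[[0,0,-1,0,0,0,230],[0,0,-3,0,0,0,230],[0,0,-5.5,0,0,0,230],[0,0,-8,0,0,0,230],[-2,2,-9,0,0,0,230],[-4,4,-9,0,0,0,230],[-6,6.5,-9,0,0,0,230],[-8,9,-9,0,0,0,230]]'
python3 d.py .634 -.0995 .105
```

```text
t: 3.77
tool_pos: [0.5551, -0.0289, 0.1066]
tool_rot: [-2.225, -2.217, 0.006]
contact_force: [0.7, 0.5, -1.5]
opening: 0.0391
t 3.77 pos [ 0.5551 -0.0289  0.1066] open 0.0391 F [ 0.7  0.5 -1.5]
d [-7.03  7.92  0.15] rot [-0.003  0.002 -0.004]
```

```bash
python3 -m jog '[[-2,2.2,0,0,0,0,230],[-4,4.5,0,0,0,0,230],[-5.5,6.2,0,0,0,0,230],[-6.5,7.3,1,0,0,0,230],[-7,7.9,2,0,0,0,230],[-7,7.9,3,0,0,0,230],[-7,7.9,4,0,0,0,230],[-7,7.9,4.5,0,0,0,230]]'
python3 d.py .634 -.0995 .038
```

```text
t: 4.43
tool_pos: [0.632, -0.0986, 0.0593]
tool_rot: [-2.223, -2.215, 0.009]
contact_force: [0.2, 0.6, -1.3]
opening: 0.0391
t 4.43 pos [ 0.632  -0.0986  0.0593] open 0.0391 F [ 0.2  0.6 -1.3]
d [-0.09  0.21  2.13] rot [-0.006  0.001 -0.003]
```

```bash
python3 -m jog '[[-0.1,0.2,0.5,-0.005,0,0,230],[-0.1,0.2,1,-0.005,0,0,230],[-0.1,0.2,1.4,-0.005,0,0,230],[-0.1,0.2,1.7,-0.005,0,0,230],[-0.1,0.2,1.9,-0.005,0,0,230],[-0.1,0.2,2.1,-0.005,0,0,230],[-0.1,0.2,2.15,-0.005,0,0,230],[-0.1,0.2,2.15,-0.005,0,0,230]]'
python3 d.py .634 -.0995 .0375
```

```text
t: 5.1
tool_pos: [0.6339, -0.0996, 0.0379]
tool_rot: [2.225, 2.218, -0.003]
contact_force: [0.4, 0.1, -1.0]
opening: 0.0386
t 5.1 pos [ 0.6339 -0.0996  0.0379] open 0.0386 F [ 0.4  0.1 -1. ]
d [0.01 0.01 0.04] rot [-0.001  0.001 -0.003]
```

```bash
python3 -m jog '[[0,0,0.1,0,0,0,230],[0,0,0.1,0,0,0,190],[0,0,0.1,0,0,0,160],[0,0,0.1,0,0,0,120],[0,0,0.1,0,0,0,60],[0,0,0.1,0,0,0,0],[0,0,0.1,0,0,0,0],[0,0,0.1,0,0,0,0]]'
python3 -m jog '[[0,0,-1,0,0,0,0],[0,0,-3,0,0,0,0],[0,0,-6,0,0,0,0],[-2,-1,-9,0,0,0,0],[-5,-4,-11,0,0,0,0],[-8,-7,-12,0,0,0,0],[-11,-10,-12,0,0,0,0],[-14,-13,-12,0,0,0,0]]'
python3 d.py .469 -.3063 .125
```

```text
t: 5.77
tool_pos: [0.634, -0.0996, 0.0371]
tool_rot: [2.225, 2.217, -0.003]
contact_force: [0.2, 0.9, 0.2]
opening: 0.0853
t: 6.43
tool_pos: [0.5094, -0.2345, 0.1602]
tool_rot: [2.221, 2.216, -0.001]
contact_force: [-0.3, -0.6, 0.1]
opening: 0.0854
t 6.43 pos [ 0.5094 -0.2345  0.1602] open 0.0854 F [-0.3 -0.6  0.1]
d [-7.18 -4.03  3.54] rot [ 0.003  0.004 -0.002]
```

```bash
python3 -m jog '[[-3,-1.7,0.5,0,0,0,0],[-5.5,-3,1,0,0,0,0],[-7,-4,2,0,0,0,0],[-7.2,-4,3.5,0,0,0,0],[-7.2,-4,5,0,0,0,0],[-7.2,-4,5.5,0,0,0,0],[-7.2,-4,5.5,0,0,0,0],[-7.2,-4,5.5,0,0,0,0]]'
python3 d.py .469 -.3063 .026
```

```text
t: 7.1
tool_pos: [0.4696, -0.3065, 0.106]
tool_rot: [2.22, 2.216, -0.001]
contact_force: [0.3, 0.2, 0.0]
opening: 0.0854
t 7.1 pos [ 0.4696 -0.3065  0.106 ] open 0.0854 F [0.3 0.2 0. ]
d [ 0.05 -0.08  8.  ] rot [ 0.003  0.004 -0.002]
```

```bash
python3 -m jog '[[0,0,2,0,0,0,0],[0,0,4,0,0,0,0],[0,0,5.5,0,0,0,0],[0,0,6.7,0,0,0,0],[0,0,7.5,0,0,0,0],[0,0,8,0,0,0,0],[0,0,8,0,0,0,0],[0,0,8,0,0,0,60]]'
python3 -m jog '[[0,0,0,0,0,0,60],[0,0,0,0,0,0,90],[0,0,0,0,0,0,110],[0,0,0,0,0,0,130],[0,0,0,0,0,0,150],[0,0,0,0,0,0,170],[0,0,0,0,0,0,190],[0,0,0,0,0,0,210]]' 50
python3 -m jog '[[0,0,0,0,0,0,230],[0,0,0,0,0,0,230],[0,0,0,0,0,0,230]]' 50
python3 d.py .635 -.0131 .16
```

```text
t: 7.77
tool_pos: [0.4703, -0.3072, 0.0267]
tool_rot: [2.219, 2.215, -0.001]
contact_force: [0.1, -0.2, -0.2]
opening: 0.0756
t: 8.43
tool_pos: [0.4709, -0.3078, 0.0277]
tool_rot: [2.218, 2.214, -0.001]
contact_force: [-1.6, -0.3, 5.9]
opening: 0.0453
t: 8.68
tool_pos: [0.4709, -0.3078, 0.0278]
tool_rot: [2.218, 2.214, -0.001]
contact_force: [-1.0, -0.2, 1.7]
opening: 0.045
t 8.68 pos [ 0.4709 -0.3078  0.0278] open 0.045 F [-1.  -0.2  1.7]
d [ 29.42  16.42 -13.32] rot [ 0.005  0.006 -0.002]
```

```bash
python3 -m jog '[[0,0,-1,0.003,0.003,0,230],[0,0,-3,0.005,0.006,0,230],[0,0,-6,0.005,0.006,0,230],[1,1,-9,0.005,0.006,0,230],[4,2.5,-11,0.005,0.006,0,230],[7,4,-11.5,0.005,0.006,0,230],[10,5.5,-11.5,0.005,0.006,0,230],[13,7,-11.5,0.005,0.006,0,230]]'
python3 d.py .635 -.0146 .145
```

```text
t: 9.35
tool_pos: [0.5413, -0.176, 0.1436]
tool_rot: [2.223, 2.218, 0.001]
contact_force: [-1.0, -0.1, -1.4]
opening: 0.0454
t 9.35 pos [ 0.5413 -0.176   0.1436] open 0.0454 F [-1.  -0.1 -1.4]
d [16.16  9.33 -0.13] rot [ 0.001  0.    -0.002]
```

```bash
python3 -m jog '[[3,1.7,0,0,0,0,230],[6,3.5,0,0,0,0,230],[9,5.2,0,0,0,0,230],[12,7,0,0,0,0,230],[14.5,8.4,0,0,0,0,230],[16,9.2,0,0,0,0,230],[16.15,9.3,1,0,0,0,230],[16.15,9.3,2,0,0,0,230]]'
python3 -m jog '[[0,0,1,0,0,0,230],[0,0,2.5,0,0,0,230],[0,0,4,0,0,0,230],[0,0,5,0,0,0,230],[0,0,5.5,0,0,0,230],[0,0,5.5,0,0,0,230]]'
python3 d.py .635 -.0146 .0495
```

```text
t: 10.02
tool_pos: [0.6351, -0.0139, 0.1235]
tool_rot: [2.221, 2.22, 0.001]
contact_force: [0.4, -0.6, -1.6]
opening: 0.045
t: 10.52
tool_pos: [0.6336, -0.0143, 0.0659]
tool_rot: [-2.222, -2.219, 0.003]
contact_force: [0.9, -0.0, -1.3]
opening: 0.0448
t 10.52 pos [ 0.6336 -0.0143  0.0659] open 0.0448 F [ 0.9 -0.  -1.3]
d [-0.03  0.15  1.64] rot [-0.002  0.    -0.001]
```

```bash
python3 -m jog '[[0,0.15,0.4,0,0,0,230],[0,0.15,0.8,0,0,0,230],[0,0.15,1.1,0,0,0,230],[0,0.15,1.35,0,0,0,230],[0,0.15,1.55,0,0,0,230],[0,0.15,1.65,0,0,0,230],[0,0.15,1.7,0,0,0,230],[0,0.15,1.7,0,0,0,230]]'
python3 d.py .635 -.0146 .0488
```

```text
t: 11.18
tool_pos: [0.6351, -0.0143, 0.049]
tool_rot: [-2.222, -2.219, 0.002]
contact_force: [-0.4, -0.1, -1.2]
opening: 0.0451
t 11.18 pos [ 0.6351 -0.0143  0.049 ] open 0.0451 F [-0.4 -0.1 -1.2]
d [-0.03 -0.01  0.02] rot [-0.002  0.    -0.001]
```

```bash
python3 -m jog '[[0,0,0.05,0,0,0,230],[0,0,0.05,0,0,0,190],[0,0,0.05,0,0,0,160],[0,0,0.05,0,0,0,120],[0,0,0.05,0,0,0,60],[0,0,0.05,0,0,0,0],[0,0,0.05,0,0,0,0],[0,0,0.05,0,0,0,0]]'
python3 -m jog '[[0,0,-1,0,0,0,0],[0,0,-3,0,0,0,0],[0,0,-6,0,0,0,0],[1,-1,-9,0,0,0,0],[4,-3,-11.5,0,0,0,0],[7,-5,-13,0,0,0,0],[10,-7,-14,0,0,0,0],[13,-9,-14,0,0,0,0]]'
python3 d.py .453 .3132 .18
```

```text
t: 11.85
tool_pos: [0.6352, -0.0143, 0.0487]
tool_rot: [-2.222, -2.22, 0.002]
contact_force: [-1.0, 0.1, 0.2]
opening: 0.0856
t: 12.52
tool_pos: [0.5466, 0.117, 0.1936]
tool_rot: [2.221, 2.217, 0.007]
contact_force: [0.3, 0.1, -0.0]
opening: 0.0854
t 12.52 pos [0.5466 0.117  0.1936] open 0.0854 F [ 0.3  0.1 -0. ]
d [19.6  -9.41  1.31] rot [ 0.006 -0.    -0.002]
```

```bash
python3 -m jog '[[3.5,-1.8,0,0,0,0,0],[7,-3.5,0,0.003,0,0,0],[10.5,-5.2,0,0.005,0,0,0],[14,-6.8,0,0.005,0,0,0],[17,-8.2,0.5,0.005,0,0,0],[19,-9.1,1,0.005,0,0,0],[19.6,-9.4,1.3,0.005,0,0,0],[19.6,-9.4,1.3,0.005,0,0,0]]'
python3 d.py .453 .3132 .037
```

```text
t: 13.18
tool_pos: [0.452, 0.3142, 0.1799]
tool_rot: [2.22, 2.222, -0.0]
contact_force: [0.0, -0.0, 0.9]
opening: 0.0857
t 13.18 pos [0.452  0.3142 0.1799] open 0.0857 F [ 0.  -0.   0.9]
d [-0.1   0.1  14.29] rot [-0.     0.     0.001]
```

```bash
python3 - <<'E'
from h import *
for n in("scene","top"): cv2.imwrite(f"pics/{n}1.png",get_image(n)[:,:,::-1])
t=cv2.imread("pics/top1.png")[:,:,::-1].copy(); s=cv2.imread("pics/scene1.png")[:,:,::-1].copy()
for n,im in(("top",t),("scene",s)):
    for k,p in((1,(.634,-.0995)),(2,(.635,-.0131))):
        u,v=proj(n,[*p,H[k]+.021]); b=tuple(int(q) for q in (u-17,v-13,u+17,v+13))
        for e in tan_blobs(im,b): print(n,k,np.round([u,v],1),np.round(e[0],1),np.round(e[1],1),np.round(ray(n,*e[0],H[k]+.021)-[*p,0],4)[:2])
a=np.vstack([cv2.resize(q,None,fx=1.5,fy=1.5) for q in (t[120:270,60:420],s[120:270,60:420])])
cv2.imwrite("pics/chk2.png",a[:,:,::-1])
E
```

```text
top 1 [303.8 149.7] [301.5 154. ] [26.1 27.5] [-0.0106  0.0057]
top 2 [268.5 147.8] [267.9 153.4] [26.3 29.7] [-0.0138  0.0018]
scene 1 [208.7 221.9] [206.5 224. ] [14.7 24.6] [ 0.0056 -0.0052]
scene 2 [247.4 211.5] [247.4 212.1] [15.9 21.3] [ 0.0019 -0.0003]
```

View pics/chk2.png

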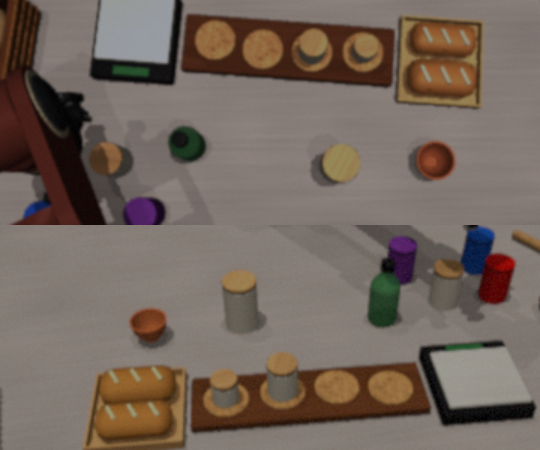

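Canisters 1 and 2 stand on discs 4 and 3 and look centred. The lid blobs merge with the cork, so I'll measure them more closely at the end. Continuing with c3, with the gripper above it.

```bash
python3 -m jog '[[-0.1,0.1,2.5,0,0,0,0],[-0.1,0.1,5.5,0,0,0,0],[-0.1,0.1,8.5,0,0,0,0],[-0.1,0.1,11,0,0,0,0],[-0.1,0.1,12.8,0,0,0,0],[-0.1,0.1,13.8,0,0,0,0],[-0.1,0.1,14.2,0,0,0,0],[-0.1,0.1,14.2,0,0,0,0]]'
python3 d.py .453 .3132 .037
```

```text
t: 13.95
tool_pos: [0.455, 0.3108, 0.0383]
tool_rot: [2.224, 2.217, -0.0]
contact_force: [-0.2, -0.6, 0.2]
opening: 0.0852
t 13.95 pos [0.455  0.3108 0.0383] open 0.0852 F [-0.2 -0.6  0.2]
d [ 0.24 -0.2   0.13] rot [ 0.001  0.001 -0.003]
```

```bash
python3 -m jog '[[0.2,-0.2,0,0,0,0,30],[0.2,-0.2,0,0,0,0,60],[0.2,-0.2,0,0,0,0,90],[0.2,-0.2,0,0,0,0,110],[0.2,-0.2,0,0,0,0,130],[0.2,-0.2,0,0,0,0,150],[0.2,-0.2,0,0,0,0,170],[0.2,-0.2,0,0,0,0,190]]' 50
python3 -m jog '[[0,0,0,0,0,0,230],[0,0,0,0,0,0,230],[0,0,0,0,0,0,230],[0,0,0,0,0,0,230]]' 50
python3 d.py .640 .0705 .16
```

```text
t: 14.62
tool_pos: [0.4539, 0.3135, 0.04]
tool_rot: [2.224, 2.217, 0.003]
contact_force: [-1.2, -0.3, 6.1]
opening: 0.0508
t: 14.95
tool_pos: [0.4539, 0.3136, 0.0401]
tool_rot: [2.224, 2.217, 0.004]
contact_force: [0.9, -0.6, 1.1]
opening: 0.0509
t 14.95 pos [0.4539 0.3136 0.0401] open 0.0509 F [ 0.9 -0.6  1.1]
d [-24.24  18.72 -11.96] rot [ 0.003 -0.001 -0.003]
```

```bash
python3 -m jog '[[0,0,-1,0,0,0,230],[0,0,-3,0,0,0,230],[0,0,-6,0,0,0,230],[0,0,-9,0,0,0,230],[-1,1,-11,0,0,0,230],[-3.5,3,-12,0,0,0,230],[-6.5,5,-12,0,0,0,230],[-9.5,7.3,-12,0,0,0,230]]'
python3 d.py .640 .0709 .16
```

```text
t: 15.62
tool_pos: [0.5268, 0.2177, 0.1619]
tool_rot: [2.221, 2.219, 0.006]
contact_force: [1.3, 1.1, -3.8]
opening: 0.0512
t 15.62 pos [0.5268 0.2177 0.1619] open 0.0512 F [ 1.3  1.1 -3.8]
d [-14.67  11.33   0.22] rot [ 0.005 -0.001 -0.001]
```

```bash
python3 -m jog '[[-3,2.3,0,0,0,0,230],[-6,4.6,0,0.005,0,0,230],[-9,7,0,0.005,0,0,230],[-11.8,9.1,0,0.005,0,0,230],[-13.7,10.6,0,0.005,0,0,230],[-14.6,11.3,0,0.005,0,0,230],[-14.7,11.3,1,0.005,0,0,230],[-14.7,11.3,2,0.005,0,0,230]]'
python3 -m jog '[[0,0,1,0,0,0,230],[0,0,2.5,0,0,0,230],[0,0,4,0,0,0,230],[0,0,5.2,0,0,0,230],[0,0,6,0,0,0,230],[0,0,6,0,0,0,230]]'
python3 d.py .640 .0709 .0615
```

```text
t: 16.28
tool_pos: [0.6397, 0.0707, 0.1419]
tool_rot: [-2.222, -2.218, -0.002]
contact_force: [0.6, 0.0, -3.3]
opening: 0.051
t: 16.78
tool_pos: [0.6375, 0.0713, 0.0783]
tool_rot: [-2.219, -2.216, 0.004]
contact_force: [0.1, -0.2, -3.0]
opening: 0.051
t 16.78 pos [0.6375 0.0713 0.0783] open 0.051 F [ 0.1 -0.2 -3. ]
d [-0.04  0.26  1.68] rot [-0.006 -0.002 -0.001]
```

```bash
python3 -m jog '[[0,0.2,0.4,-0.003,-0.001,0,230],[0,0.25,0.8,-0.005,-0.001,0,230],[0,0.25,1.1,-0.005,-0.001,0,230],[0,0.25,1.35,-0.005,-0.001,0,230],[0,0.25,1.55,-0.005,-0.001,0,230],[0,0.25,1.65,-0.005,-0.001,0,230],[0,0.25,1.7,-0.005,-0.001,0,230],[0,0.25,1.7,-0.005,-0.001,0,230]]'
python3 d.py .640 .0709 .0611
```

```text
t: 17.45
tool_pos: [0.6399, 0.0713, 0.0614]
tool_rot: [-2.222, -2.219, -0.0]
contact_force: [-0.6, -0.3, -2.9]
opening: 0.0513
t 17.45 pos [0.6399 0.0713 0.0614] open 0.0513 F [-0.6 -0.3 -2.9]
d [-0.04  0.01  0.03] rot [-0.001 -0.001 -0.001]
```

Release, rise, head to c4 (.4434, -.0525).

```bash
python3 -m jog '[[0,0,0.05,0,0,0,230],[0,0,0.05,0,0,0,190],[0,0,0.05,0,0,0,160],[0,0,0.05,0,0,0,120],[0,0,0.05,0,0,0,60],[0,0,0.05,0,0,0,0],[0,0,0.05,0,0,0,0],[0,0,0.05,0,0,0,0]]'
python3 -m jog '[[0,0,-1,0,0,0,0],[0,0,-3,0,0,0,0],[0,0,-6,0,0,0,0],[-0.5,-1,-9,0,0,0,0],[-2,-4,-11.5,0,0,0,0],[-4,-7,-12,0,0,0,0],[-6,-10,-12,0,0,0,0],[-8,-13,-12,0,0,0,0]]'
python3 d.py .4434 -.0525 .18
```

```text
t: 18.12
tool_pos: [0.6404, 0.0713, 0.0615]
tool_rot: [-2.223, -2.22, -0.002]
contact_force: [-0.9, 0.0, 0.5]
opening: 0.0852
t: 18.78
tool_pos: [0.5098, -0.0093, 0.1836]
tool_rot: [2.22, 2.219, 0.004]
contact_force: [0.5, -1.0, -0.2]
opening: 0.0853
t 18.78 pos [ 0.5098 -0.0093  0.1836] open 0.0853 F [ 0.5 -1.  -0.2]
d [-4.32 -6.63  0.33] rot [ 0.004 -0.    -0.   ]
```

```bash
python3 -m jog '[[-1.5,-2.5,0,0,0,0,0],[-3,-4.7,0,0,0,0,0],[-4,-6.2,0,0,0,0,0],[-4.3,-6.6,1,0,0,0,0],[-4.3,-6.6,3,0,0,0,0],[-4.3,-6.6,4,0,0,0,0],[-4.3,-6.6,4,0,0,0,0],[-4.3,-6.6,4,0,0,0,0]]'
python3 d.py .4434 -.0525 .047
```

```text
t: 19.45
tool_pos: [0.4437, -0.0518, 0.1426]
tool_rot: [2.221, 2.221, 0.003]
contact_force: [0.1, -0.2, -0.1]
opening: 0.0854
t 19.45 pos [ 0.4437 -0.0518  0.1426] open 0.0854 F [ 0.1 -0.2 -0.1]
d [-0.08 -0.05  9.56] rot [ 0.002 -0.001  0.   ]
```

```bash
python3 -m jog '[[-0.1,0,2,0,0,0,0],[-0.1,0,4.2,0,0,0,0],[-0.1,0,6.2,0,0,0,0],[-0.1,0,7.8,0,0,0,0],[-0.1,0,8.8,0,0,0,0],[-0.1,0,9.4,0,0,0,0],[-0.1,0,9.5,0,0,0,0],[-0.1,0,9.5,0,0,0,0]]'
python3 -m jog '[[0,0,0,0,0,0,30],[0,0,0,0,0,0,60],[0,0,0,0,0,0,90],[0,0,0,0,0,0,110],[0,0,0,0,0,0,130],[0,0,0,0,0,0,150],[0,0,0,0,0,0,170],[0,0,0,0,0,0,190]]' 60
python3 -m jog '[[0,0,0,0,0,0,230],[0,0,0,0,0,0,230],[0,0,0,0,0,0,230],[0,0,0,0,0,0,230]]' 60
python3 d.py .657 .1512 .19
```

```text
t: 20.12
tool_pos: [0.4446, -0.0528, 0.0482]
tool_rot: [2.22, 2.221, 0.004]
contact_force: [0.9, -0.4, 0.6]
opening: 0.0853
t: 20.78
tool_pos: [0.4452, -0.0531, 0.0497]
tool_rot: [2.219, 2.22, 0.004]
contact_force: [-2.1, 0.0, 6.6]
opening: 0.057
t: 21.12
tool_pos: [0.4453, -0.0531, 0.0498]
tool_rot: [2.219, 2.22, 0.004]
contact_force: [-0.3, -0.4, -1.3]
opening: 0.0568
t 21.12 pos [ 0.4453 -0.0531  0.0498] open 0.0568 F [-0.3 -0.4 -1.3]
d [ 20.42  21.24 -13.94] rot [0.004 0.    0.   ]
```

```bash
python3 -m jog '[[0,0,-1,0,0,0,230],[0,0,-3,0.003,0,0,230],[0,0,-6,0.004,0,0,230],[0,0,-9,0.004,0,0,230],[1,1,-12,0.004,0,0,230],[3,3,-14,0.004,0,0,230],[5.5,5.5,-14,0.004,0,0,230],[8,8,-14,0.004,0,0,230]]'
python3 d.py .657 .1506 .19
```

```text
t: 21.78
tool_pos: [0.5266, 0.0276, 0.1933]
tool_rot: [2.219, 2.218, 0.005]
contact_force: [0.3, -0.5, -1.6]
opening: 0.0568
t 21.78 pos [0.5266 0.0276 0.1933] open 0.0568 F [ 0.3 -0.5 -1.6]
d [12.31 13.03  0.39] rot [ 0.005  0.001 -0.001]
```

```bash
python3 -m jog '[[2.5,2.6,0,0.003,0,0,230],[5,5.3,0,0.005,0,0,230],[7.5,8,0,0.005,0,0,230],[9.8,10.4,0,0.005,0,0,230],[11.5,12.2,0,0.005,0,0,230],[12.3,13,0.5,0.005,0,0,230],[12.3,13,2,0.005,0,0,230],[12.3,13,4,0.005,0,0,230]]'
python3 d.py .657 .1506 .09
python3 -m jog '[[0,0,1.5,0,0,0,230],[0,0,3,0,0,0,230],[0,0,4.5,0,0,0,230],[0,0,5.5,0,0,0,230],[0,0,6,0,0,0,230],[0,0,6,0,0,0,230]]'
python3 d.py .657 .1506 .0711
```

```text
t: 22.45
tool_pos: [0.658, 0.151, 0.1549]
tool_rot: [2.219, 2.22, 0.003]
contact_force: [0.2, -0.2, -3.4]
opening: 0.0569
t 22.45 pos [0.658  0.151  0.1549] open 0.0569 F [ 0.2 -0.2 -3.4]
d [-0.04 -0.12  6.49] rot [0.003 0.001 0.   ]
t: 22.95
tool_pos: [0.657, 0.1506, 0.093]
tool_rot: [2.221, 2.221, -0.001]
contact_force: [-0.4, -0.2, -2.7]
opening: 0.0573
t 22.95 pos [0.657  0.1506 0.093 ] open 0.0573 F [-0.4 -0.2 -2.7]
d [ 0.   -0.01  2.19] rot [0.    0.001 0.   ]
```

```bash
python3 -m jog '[[0,0,0.5,0,0,0,230],[0,0,1,0,0,0,230],[0,0,1.4,0,0,0,230],[0,0,1.75,0,0,0,230],[0,0,2,0,0,0,230],[0,0,2.15,0,0,0,230],[0,0,2.2,0,0,0,230],[0,0,2.2,0,0,0,230]]'
python3 d.py .657 .1506 .0708
```

```text
t: 23.62
tool_pos: [0.6572, 0.1506, 0.071]
tool_rot: [2.221, 2.221, -0.001]
contact_force: [0.6, -0.6, -2.1]
opening: 0.057
t 23.62 pos [0.6572 0.1506 0.071 ] open 0.057 F [ 0.6 -0.6 -2.1]
d [ 0.   -0.02  0.02] rot [0.    0.001 0.   ]
```

```bash
python3 -m jog '[[0,0,0.03,0,0,0,230],[0,0,0.03,0,0,0,190],[0,0,0.03,0,0,0,160],[0,0,0.03,0,0,0,120],[0,0,0.03,0,0,0,60],[0,0,0.03,0,0,0,0],[0,0,0.03,0,0,0,0],[0,0,0.03,0,0,0,0]]'
python3 -m jog '[[0,0,-1,0,0,0,0],[0,0,-3,0,0,0,0],[0,0,-6,0,0,0,0],[0,0,-9,0,0,0,0],[2,-1,-12,0,0,0,0],[5,-2.5,-14,0,0,0,0],[8.5,-4,-15,0,0,0,0],[12,-6,-15,0,0,0,0]]'
python3 -m jog '[[3,-2,0,0,0,0,0],[6,-4,0,0,0,0,0],[9,-6,0,0,0,0,0],[12,-8,0,0,0,0,0],[14,-10,0,0,0,0,0],[15,-11,0,0,0,0,0],[15,-11,0,0,0,0,0],[15,-11,0,0,0,0,0]]'
python3 - <<'E'
from h import *
for n in("scene","top"): cv2.imwrite(f"pics/{n}2.png",get_image(n)[:,:,::-1])
t=cv2.imread("pics/top2.png")[:,:,::-1]; s=cv2.imread("pics/scene2.png")[:,:,::-1]
P={1:(.634,-.0995),2:(.6352,-.0131),3:(.640,.0705),4:(.657,.1512)}
t3=cv2.resize(t,None,fx=4,fy=4,interpolation=2);s3=cv2.resize(s,None,fx=4,fy=4,interpolation=2)
for n,im in(("top",t3),("scene",s3)):
  for k,p in P.items():   # expected lid rim and disc rim, drawn for the eye
    for z,r,c in((H[k]+.021,.018+.003*(k-1)+.002,(0,255,255)),(.021,.034,(0,255,0))):
      q=[proj(n,[p[0]+r*np.cos(a),p[1]+r*np.sin(a),z])*4+1.5 for a in np.linspace(0,6.28,40)]
      cv2.polylines(im,[np.int32(np.round(q))],True,c,1)
a=np.vstack([cv2.resize(t3[480:720,690:1330],(800,300)),cv2.resize(s3[680:1040,720:1400],(800,300))[:300]])
cv2.imwrite("pics/chk3.png",a[:,:,::-1])
E
```

```text
t: 24.28
tool_pos: [0.6576, 0.1507, 0.0714]
tool_rot: [2.22, 2.221, 0.001]
contact_force: [-0.1, 0.1, 0.5]
opening: 0.0856
t: 24.95
tool_pos: [0.5993, 0.2721, 0.2274]
tool_rot: [2.219, 2.215, 0.014]
contact_force: [-0.1, 0.1, -0.0]
opening: 0.0852
t: 25.62
tool_pos: [0.4897, 0.4223, 0.2273]
tool_rot: [2.217, 2.216, 0.015]
contact_force: [-0.2, -0.6, -0.4]
opening: 0.085
```

View pics/chk3.png

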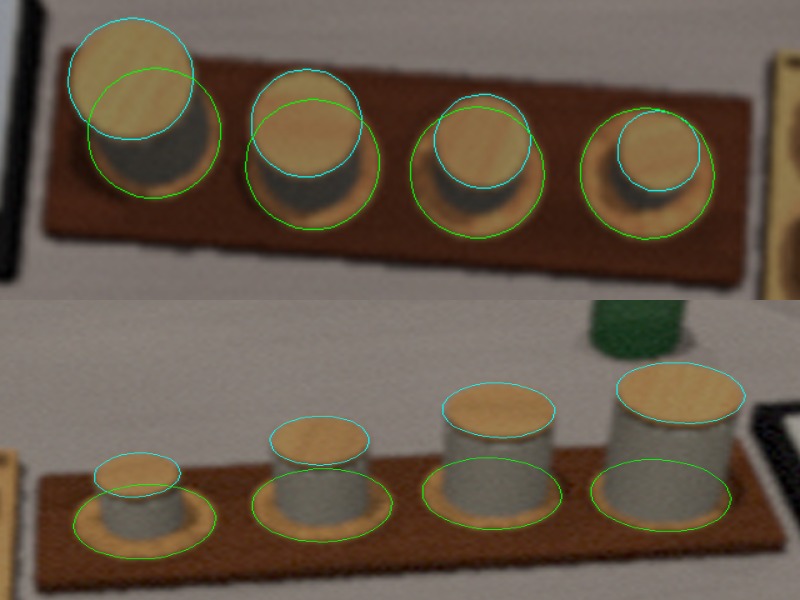

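View pics/scene2.png

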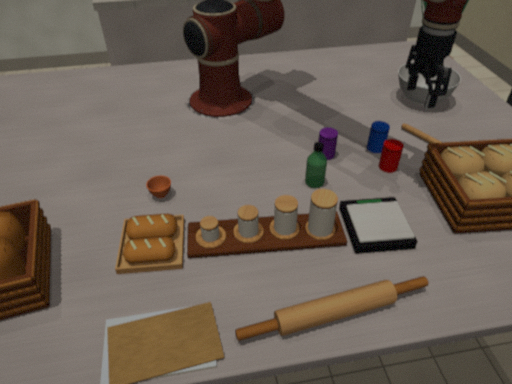

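The pictures show all four canisters upright, shortest (210,230) to tallest (322,212), with the tallest beside the scale. Lids and discs match the expected outlines within about 1–2 mm in both views, the bottle is still at (316,165), and the arm is clear.

```bash
python3 -c "
from station import *
print(finish_job())"
```

```text
the job is handed in; nothing more can be done
None
```

All four canisters are on the board in height order, and I handed the job in at about 26 s of the 122 s allowed. From the scale end (left, +y), canister_4 is on place_1, canister_3 on place_2, canister_2 on place_3 and canister_1 on place_4.

**Last checks:** In both the top and scene views every canister stood upright, with its lid and disc within about 1–2 mm of the expected outlines. I judged that by eye against drawn outlines. The oil bottle had not moved, the arm was clear, and the wrist force read at most about 7 N at the ends of moves.

**One check that failed:** An earlier automatic measurement of how well canisters 1 and 2 were centred could not be used, because their lids merged with the cork in the colour mask. The final outline check replaced it. `finish_job` reported no verdict.

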